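# Zero the batch counter, load the carrier, index it and scan its label

### The job

Start a new batch at the packing station: first turn the counter's reset knob anticlockwise all the way back to its zero stop, then set every filled punnet that lies on the table flat inside the rim of the tray on the carrier, and slide the loaded carrier left along its rail until it clicks into the checking station (pointer at the capped post). Then take the hand scanner, hold its nose 5 to 12 cm in front of the barcode plate on the carrier, aimed at the middle of the plate and steady for two seconds, and lay it back flat along its rubber pad. Leave the counter at zero, the carrier at the station and the other things on the table where they are.

Things in the scene. Friction and masses are not known exactly. Their poses are not given: they have to be found in the camera images.
- reset (a joint): reset knob of the batch counter, rad: 0 = zero stop, grows clockwise seen from above (up to 5.2); it stays where it is left. It must be turned anticlockwise to 0.
- reset_grip (a point): point on the vertical knob axis at grip height, 37 mm above the top of the grey counter box (130 x 130 x 55 mm). The knob: a black bar 53 x 14 x 32 mm (top 7 mm above this point) on a disc of radius 28, 8 mm thick. The frame turns with the knob, x along the bar; the white line on the bar's -x half points at the steel zero mark on the box at zero.
- carrier (a joint): travel of the carrier along its rail, m: starts at 0 to 0.04 (loading end), grows as it slides left (towards +y); sprung ball detent of the checking station at 0.160, end of travel at 0.19. Needs about 8 N to move.
- tray (a point): centre of the carrier's tray floor (white, lattice pattern), 44 mm above the table. x is across the rail (away from the robot), y along the rail towards the checking station, z up. The floor is 136 x 330 mm (x, y) inside a rim 10 mm high and 5 mm thick; four punnets fit side by side, each lying along x, at y = -0.12, -0.04, 0.04 and 0.12. Moves with the carrier.
- grip_tab (a point): middle of the grey upright tab to move the carrier by; the tab is 50 x 14 x 34 mm (x, y, z), stands on the carrier deck outside the tray's left end at (-0.035, 0.195) from tray; this point is 21 mm above the deck and 13 mm below the tab's top. Axes as tray.
- label (a point): centre of the barcode plate (62 x 52 mm) on the left end of the carrier at (0.060, 0.200, 0.070) from tray. Axes as tray (they do not tilt with the plate); the plate faces the robot (-x) and leans back 30 degrees, so the scanner is held level on its -x side, pointing along +x.
- check_post (a point): top of the capped dark post of the checking station on the far side of the rail, 34 mm above the table; the carrier's pointer (on its far side, at tray y = 0) stands at it when the carrier is home. Fixed on the rail; axes as tray.
- scanner: loose hand scanner, a level bar 147 mm long, 0.18 kg: white handle 110 x 34 x 34 mm (x from -73 to +37 mm) and a black head 46 mm wide and 36 mm high (x from 37 to 73 mm). Origin at the centre of its underside, x towards the nose, z up. Starts lying on the pad.
- scanner_nose (a point): centre of the scanner's front window, (0.073, 0, 0.018) from its origin; the beam leaves here along +x. Axes as scanner.
- pad: black rubber pad of the scanner, 180 x 110 x 4 mm (x, y, z), fixed on the table; origin at the centre of its underside, x along its length.
- punnet1: filled punnet of dried fruit, closed clear box with a white lid rim, 120 x 54 x 46 mm (x, y, z), 0.16 kg, two to four of four are present; origin at the centre of its underside, x along its length, z up. Grip it across its 54 mm width, from above.
- punnet2: filled punnet of dried fruit, closed clear box with a white lid rim, 120 x 54 x 46 mm (x, y, z), 0.16 kg, two to four of four are present; origin at the centre of its underside, x along its length, z up. Grip it across its 54 mm width, from above.
- punnet3: filled punnet of dried fruit, closed clear box with a white lid rim, 120 x 54 x 46 mm (x, y, z), 0.16 kg, two to four of four are present; origin at the centre of its underside, x along its length, z up. Grip it across its 54 mm width, from above.
- punnet4: filled punnet of dried fruit, closed clear box with a white lid rim, 120 x 54 x 46 mm (x, y, z), 0.16 kg, two to four of four are present; origin at the centre of its underside, x along its length, z up. Grip it across its 54 mm width, from above.
- sachet_box: bystander: small white open box of sachets, 46 x 50 x 42 mm, origin under its centre
- scissors: bystander: green-handled scissors lying flat, about 160 mm long, 10 mm high
- spray: bystander: white bottle, 70 mm across, 190 mm high
- fruit: bystander: a single dried fruit, 54 mm across, 37 mm high
There are look-alikes about, which are no part of the job. Leave any blue or green look-alike of the punnet1 alone. Of the things that look like the pad, the larger one is meant.

How it is judged:
By the outcome, as a careful person would: the job done as asked, in the order asked, and still so for the second after the job is handed in, with the robot touching nothing.
Of punnet1, punnet2, punnet3, punnet4 only 2 to 4 are there at a start; the rules pass over those that are not, and their reading is None.
At some moment in a run one of punnet1, punnet2, punnet3, punnet4, scanner may be knocked a few centimetres aside while the robot is not near it.
Once in a run the grip may slacken for a moment while it holds something.
It also fails if it takes over 210 s, if anything falls off the work surface, if the arm or the gripper's body presses on something with over 40 N, if the wrist force passes 120 N, or if a joint passes its speed limit or range.

### The arm

A 6-joint arm with a two-finger parallel gripper is mounted at the origin on the work surface. World frame = base frame: x ahead of the robot, y to its left, z up, the work surface at z = 0. Lengths are in mm, angles in rad, forces in N, time in s.
With the tool pointing down it reaches from about 400 to 825 mm from the base axis. Payload 7 kg.
Tool frame: the origin (TCP) lies at the very end of the fingers, on their centre line; the grasp point (between the pads) lies 19 mm behind it; z points along the fingers, y is the line along which they close (so a half turn about z gives the same grasp; the last joint's range is limited). The gripper opens to 88 mm and grips with 3 to 60 N. Pads are 19 mm wide; open, the fingers measure 130 mm over their backs; the gripper's body (78 mm by 193 mm) begins 47 mm behind the grasp point.
Start: joints at [1.616, 0.359, 0.012, 0, -1.224, -0.288], TCP at [162.295, 655.176, 226.561] pointing down, gripper open.
Joint ranges: [-3.07, 3.07], [-1.43, 2.12], [-1.02, 1.25], [-3.03, 1.67], [-3.05, -0], [-3.03, 3.03]. Speed limits (rad/s): [2.39, 2.39, 3.01, 3.14, 3.14, 3.14].

### API

Orientations are given as a unit quaternion [x, y, z, w].
In Python, from plant import bot gives the robot as it stands. Calls block until the motion is done:
- bot.move_ptp(position, orientation): joint-space move of the TCP to a pose.
- bot.line_to(position, velocity=150, ori=None): straight line of the TCP; ori=None keeps the orientation; velocity is the mean speed in mm/s.
- bot.move_joints(angles): joint-space move.
- bot.move_gripper(opening, force=None): finger opening in mm; force is the grip in N (None keeps the last); returns when the fingers have stopped.
- bot.pause(seconds).
- bot.solve_ik(position, orientation): joint angles nearest the present ones, or None.
- bot.read_state(): the state.
- bot.camera(name): name is "scene" or "top" or "wrist"; returns the picture (384x512x3 uint8, red, green, blue); there is no depth.
- bot.get_calibration(name): a dict with "fx", "fy", "cx", "cy" (pixels), "view" (4x4, takes a point from world to camera coordinates); the wrist camera has in their place "T_tool_cam" (4x4, takes a point from camera to tool coordinates, whose origin is the TCP and whose axes are the flange's). Camera axes: x right, y up, looking along -z (the intrinsics and any distortion apply to the point x, -y, -z); pixel columns grow to the right and rows downward; lengths in mm; the calibration is good to about 2 mm. A picture is of the moment at which its call begins: read the wrist's pose just before it. get_calibration takes no time and is no camera call.
A pose or a line that the arm cannot do raises bot.Unreachable and nothing moves.
- bot.close_job(): hands the job in; it is judged then, once.
The state is a dict: "t": time; "joint_pos": joint angles; "qvel": joint speeds; "tau": joint torques, N m; "tcp_pos": TCP position; "eef_rot": TCP orientation; "contact_force": force on the tool from outside, world axes, zero at the start; "moment": the same for the moment, N m; "width": finger opening in mm; "finger_force": force on a finger pad.
Only numpy, scipy, OpenCV 4.12 (cv2) and the standard library are available. Lean on these libraries where they do the work, as an engineer would, in place of code of your own. Each camera call takes 0.05 s, during which the arm holds its last target. There are 200 camera calls.

## Working session

There is one attempt and no reset: what is moved stays moved. The work goes in short steps, each a Python script; the robot and the scene stay as the last script left them, time stands still between calls to the robot, and variables do not carry over. Pictures are saved under pics/ and viewed, at most 14 in all, crops included, and the job is handed in when it is done.

```bash
ls; mkdir -p pics; python3 - <<'E'
from plant import bot
import cv2, numpy as np
np.set_printoptions(precision=4,suppress=True)
for n in ("scene","top"):
    im=bot.camera(n); cv2.imwrite(f"pics/{n}0.png",cv2.cvtColor(cv2.resize(im,(800,600),interpolation=cv2.INTER_CUBIC),cv2.COLOR_RGB2BGR)); np.save(f"pics/{n}0.npy",im)
    print(n,bot.get_calibration(n))
print(bot.get_calibration("wrist")); print(bot.read_state())
E
```

```text
pics
scene {'fx': 469.2772944097621, 'fy': 469.2772944097621, 'cx': 260.98575965701264, 'cy': 193.6842965359859, 'view': array([[   -0.4746,     0.8802,     0.0067,   226.6202],
       [   -0.566 ,    -0.3111,     0.7634,   245.1744],
       [    0.6741,     0.3585,     0.6458, -1812.8143],
       [    0.    ,     0.    ,     0.    ,     1.    ]])}
top {'fx': 391.79386216538757, 'fy': 391.79386216538757, 'cx': 252.22217881226058, 'cy': 190.78847893519008, 'view': array([[    0.0036,    -1.    ,    -0.0017,    60.2648],
       [    0.9774,     0.0032,     0.2114,  -571.0384],
       [   -0.2114,    -0.0024,     0.9774, -1353.2145],
       [    0.    ,     0.    ,     0.    ,     1.    ]])}
{'fx': 290.4001521585425, 'fy': 290.4001521585425, 'cx': 261.6492462404944, 'cy': 188.04397208774262, 'T_tool_cam': array([[  -0.0004,    0.9523,    0.3052,   82.4983],
       [   1.    ,    0.0004,    0.0001,    0.2438],
       [  -0.0001,    0.3052,   -0.9523, -158.4524],
       [   0.    ,    0.    ,    0.    ,    1.    ]])}
{'t': 0.1, 'joint_pos': array([ 1.6161,  0.3593,  0.0112, -0.0003, -1.2241, -0.2881]), 'qvel': array([ 0.    , -0.0023,  0.0012,  0.0017,  0.0015, -0.0018]), 'tau': array([ -0.002 , -58.4166,  29.3751,   7.0156,   0.0101,  -0.    ]), 'tcp_pos': array([162.1858, 654.7931, 225.7194]), 'eef_rot': array([ 0.9926, -0.1212, -0.    ,  0.0007]), 'contact_force': array([ 0.1746, -0.0868, -0.7049]), 'moment': array([-0.031 , -0.0315,  0.0159]), 'finger_force': 0.0, 'width': 87.93801980201796}
```

View pics/scene0.png

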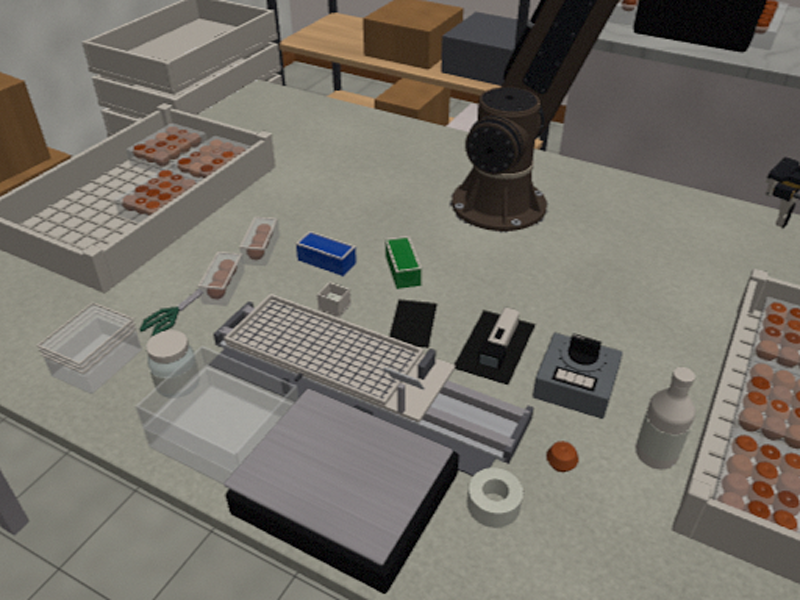

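View pics/top0.png

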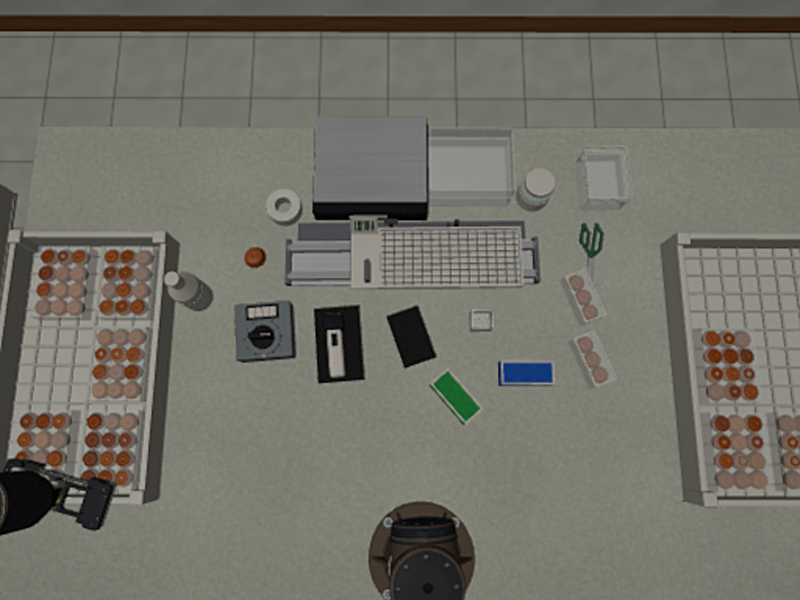

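Scene (800 px view): the reset knob is at top(262,337). Punnets on the table are top(583,297) and (592,358), with blue (527,373) and green (456,396) look-alikes and 12-packs in the crates. The large pad with the scanner is at top(338,343), with a smaller black decoy pad at (411,336). The carrier is at top(440,257), the label at (364,225) and the tab at (367,270). The scissors lie by the upper punnet. Next are close wrist views.

```bash
cat > h.py <<'E'
from plant import bot
import cv2, numpy as np
from scipy.spatial.transform import Rotation as R
np.set_printoptions(precision=3,suppress=True)
def down(a): return (R.from_euler('z',a)*R.from_euler('x',np.pi)).as_quat()   # tool x at world angle a
class Cam:
    def __init__(s,name):
        s.c=bot.get_calibration(name)
        if name=="wrist":
            st=bot.read_state(); T=np.eye(4); T[:3,:3]=R.from_quat(st["eef_rot"]).as_matrix(); T[:3,3]=st["tcp_pos"]
            s.M=T@s.c["T_tool_cam"]
        else: s.M=np.linalg.inv(s.c["view"])
        s.im=bot.camera(name)
    def pt(s,uv,z):
        uv=np.atleast_2d(np.asarray(uv,float)); c=s.c
        d=np.c_[(uv[:,0]-c["cx"])/c["fx"],-(uv[:,1]-c["cy"])/c["fy"],-np.ones(len(uv))]@s.M[:3,:3].T
        o=s.M[:3,3]; return (o+d*((z-o[2])/d[:,2:]))
    def px(s,P):
        q=(np.atleast_2d(P)-s.M[:3,3])@s.M[:3,:3]; c=s.c
        return np.c_[c["cx"]+c["fx"]*q[:,0]/-q[:,2],c["cy"]-c["fy"]*q[:,1]/-q[:,2]]
    def save(s,f,crop=None):
        im=s.im if crop is None else s.im[crop[1]:crop[3],crop[0]:crop[2]]
        k=min(800/im.shape[1],600/im.shape[0]); cv2.imwrite(f"pics/{f}.png",cv2.cvtColor(cv2.resize(im,None,fx=k,fy=k,interpolation=cv2.INTER_CUBIC),cv2.COLOR_RGB2BGR)); return k
E
python3 - <<'E'
from h import *
t=Cam("top")
for n,u,v,z in [("knob",262,337,99),("scanner",334,353,38),("pad",338,343,4),("p1",583,297,46),("p2",592,358,46),("traymid",450,257,44),("tab",367,270,75),("label",364,225,114),("post",458,224,34)]:
    print(n,t.pt([u*.64,v*.64],z))
k=t.pt([262*.64,337*.64],99)[0]
# camera sits +82 along tool x
for a in (0,np.pi/2,np.pi,-np.pi/2):
    print(a,bot.solve_ik([k[0],k[1],260],down(a)))
a=np.pi; bot.move_ptp([k[0]-0,k[1]-70,260],down(a))
w=Cam("wrist"); print(w.M[:3,3]); w.save("w1"); print(bot.read_state()["t"])
E
```

```text
knob [[473.453 354.709  99.   ]]
scanner [[445.946 200.31   38.   ]]
pad [[473.961 194.838   4.   ]]
p1 [[ 578.167 -378.859   46.   ]]
p2 [[ 435.485 -390.629   46.   ]]
traymid [[674.759 -70.036  44.   ]]
tab [[634.056 125.022  75.   ]]
label [[729.781 131.352 114.   ]]
post [[760.562 -91.601  34.   ]]
0 [ 0.973  0.202 -0.127  0.    -1.241  0.598]
1.5707963267948966 [ 0.973  0.202 -0.127  0.    -1.241  2.168]
3.141592653589793 [ 0.973  0.202 -0.127 -0.    -1.241 -2.544]
-1.5707963267948966 [ 0.973  0.202 -0.127  0.    -1.241 -0.973]
[389.904 284.869 418.427]
2.0833
```

View pics/w1.png

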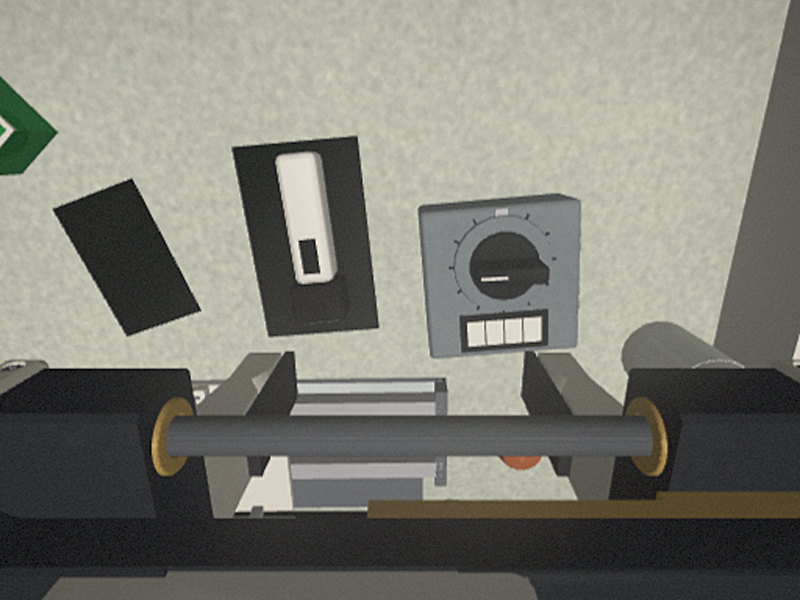

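The wrist view confirms the choice. The big pad with the scanner is at (305,235) with its nose (black head) pointing down the image, i.e. +x. The smaller decoy pad is at (127,257). The knob is at (508,266), its zero mark at (502,212) points to -x, and the white line at (495,279) points right (-y), about 270° clockwise. I'll take one view vertically above the knob.

```bash
python3 - <<'E'
from h import *
bot.move_ptp([473+82,354,190],down(np.pi))
bot.pause(0.3)
w=Cam("wrist"); np.save("pics/w2.npy",w.im); np.save("pics/w2M.npy",w.M); print(w.M[:3,3])
u,v=w.px([[473,354,80]])[0]; print(u,v)
c=[int(max(u-110,0)),int(max(v-100,0)),int(u+110),int(v+100)]; print(c,w.save("w2",c))
E
```

```text
[471.206 353.684 349.779]
261.4844740205269 97.01669273254245
[151, 0, 371, 197] 3.045685279187817
```

View pics/w2.png

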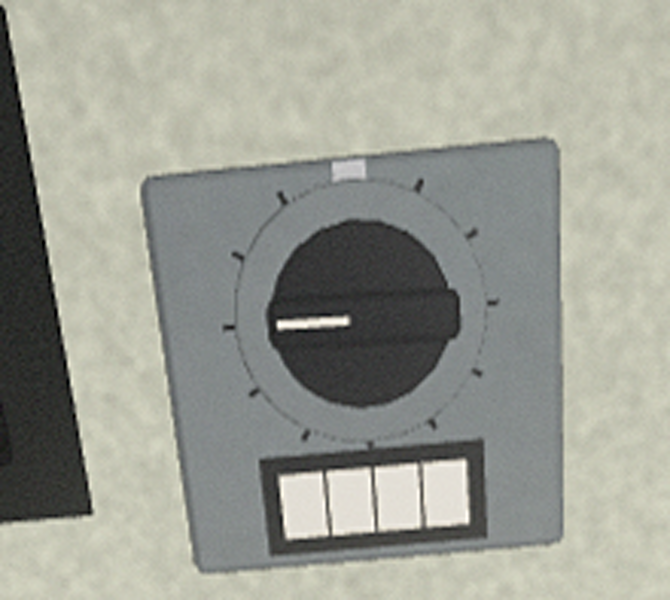

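```bash
cat > m.py <<'E'
from h import *
import h
class Saved(Cam):
    def __init__(s,f,name="wrist"):
        s.c=bot.get_calibration(name); s.im=np.load(f"pics/{f}.npy"); s.M=np.load(f"pics/{f}M.npy")
E
python3 - <<'E'
from m import *
w=Saved("w2"); f=lambda x,y,z:w.pt([x/3.0457+151-.0,y/3.0457],z)[0]
l,r=f(268,318,99),f(460,313,99); print("bar",l,r,(l+r)/2,np.linalg.norm(l-r))
a,b=f(277,324.5,99),f(350,321,99); print("line",a,b,np.arctan2(*(a-b)[1::-1]))
print("disc",f(362,313,63),f(272,313,63),f(452,313,63),f(362,219,63),f(362,407,63))
m=f(348,170,55); c=f(362,313,63); print("mark",m,np.arctan2(*(m-c)[1::-1]))
for p in [(145,180),(556,140),(562,541),(200,571)]: print(f(*p,55))
E
```

```text
bar [478.728 335.306  99.   ] [477.426 387.592  99.   ] [478.077 361.449  99.   ] 52.30210989174737
line [480.435 337.723  99.   ] [479.518 357.659  99.   ] -1.524811049700765
disc [478.316 361.954  63.   ] [478.312 333.948  63.   ] [478.319 389.969  63.   ] [451.087 361.721  63.   ] [507.296 362.202  63.   ]
mark [436.596 357.55   55.   ] -3.036418876956736
[439.411 295.386  55.   ]
[428.268 420.471  55.   ]
[554.278 432.073  55.   ]
[565.1   306.273  55.   ]
```

```bash
cat > knob.py <<'E'
from h import *
K=[478.2,361.7]
def grab(a,z0=140):
    bot.move_ptp([*K,z0],down(a)); bot.line_to([*K,73],100); bot.move_gripper(0,20)
    s=bot.read_state(); print("grip",s["width"],s["finger_force"],s["moment"],s["contact_force"],s["tcp_pos"])
def turn(total,n,lim=9):
    q0=np.array(bot.read_state()["joint_pos"]); 
    for i in range(1,n+1):
        q=q0.copy(); q[5]+=total*i/n; bot.move_joints(q.tolist()); s=bot.read_state()
        print(f"{total*i/n:.2f} j6err {s['joint_pos'][5]-q[5]:.3f} Mz {s['moment'][2]:.2f} F {np.linalg.norm(s['contact_force']):.1f} w {s['width']:.1f}")
        if abs(s["moment"][2])>lim: break
E
python3 - <<'E'
from knob import *
bot.move_gripper(50,20)
grab(-1.53); turn(2.4,4)
bot.move_gripper(50); bot.line_to([*K,125],150); print(bot.read_state()["t"])
grab(0.87-np.pi); turn(2.1,3); print(bot.read_state()["t"])
E
```

```text
grip 13.965646610862523 19.971290230751038 [-0.396 -2.086  0.001] [ 5.018 -1.602 -2.344] [479.351 361.819  73.267]
0.60 j6err -0.003 Mz 0.05 F 1.8 w 13.9
1.20 j6err -0.004 Mz 0.07 F 4.7 w 14.3
1.80 j6err -0.004 Mz 0.03 F 7.6 w 14.1
2.40 j6err -0.003 Mz 0.08 F 7.4 w 13.9
10.4667
grip 13.98725688021059 19.98408704996109 [-1.232 -1.994  0.053] [ 5.102 -3.57  -0.249] [479.087 360.977  73.216]
0.70 j6err -0.003 Mz 0.08 F 4.0 w 14.0
1.40 j6err -0.001 Mz -0.00 F 6.3 w 14.1
2.10 j6err -0.001 Mz 0.08 F 8.1 w 14.0
16.7333
```

```bash
python3 - <<'E'
from knob import *
turn(0.40,10,lim=0.35); s=bot.read_state(); print(s["t"],s["joint_pos"][0]+s["joint_pos"][5]-np.pi/2)
E
```

```text
0.04 j6err -0.002 Mz 0.08 F 2.7 w 14.1
0.08 j6err -0.002 Mz 0.03 F 2.8 w 14.1
0.12 j6err -0.002 Mz 0.04 F 3.7 w 14.1
0.16 j6err -0.002 Mz 0.01 F 4.7 w 13.9
0.20 j6err -0.002 Mz 0.06 F 5.0 w 13.8
0.24 j6err -0.002 Mz 0.03 F 4.8 w 14.0
0.28 j6err -0.002 Mz -0.37 F 5.2 w 13.8
18.4833 0.10281900312665049
```

```bash
python3 - <<'E'
from knob import *
turn(0.03,1); bot.move_gripper(50); bot.line_to([*K,150],200)
bot.move_ptp([478+82,361,190],down(np.pi)); bot.pause(0.2)
w=Cam("wrist")
m=(w.im.min(2)>170).astype(np.uint8); n,_,st,ce=cv2.connectedComponentsWithStats(m)
for i in range(1,n):
    if st[i,4]>12 and st[i,1]<190: print(st[i],w.pt(ce[i],99)[0][:2])
ys,xs=np.nonzero(m); P=w.pt(np.c_[xs,ys],99)[:,:2]; d=P-[478.2,361.7]; k=np.hypot(*d.T)<28; P=P[k]
l=cv2.fitLine(P.astype(np.float32),cv2.DIST_L2,0,.01,.01).ravel(); print(k.sum(),P.mean(0),np.arctan2(l[1],l[0]))
# table punnets, via top
t=Cam("top"); np.save("pics/top1.npy",t.im); t.save("top1",[330,150,430,270])
for y,x in [(-380,578),(-390,435)]: print(bot.solve_ik([x,y,200],down(np.arctan2(y,x)+np.pi)) is not None)
print(bot.read_state()["t"])
E
```

```text
0.03 j6err -0.002 Mz -0.49 F 3.8 w 14.2
[    0     0   481   266 62069] [489.197 355.868]
[  67    3   59  118 3294] [446.654 230.219]
[253  46  11   8  69] [442.211 358.061]
[259  67   4  27  62] [464.887 359.86 ]
[283 146  16  23 317] [527.731 386.046]
[252 149  16  23 309] [530.247 358.756]
[267 148  16  22 309] [528.934 372.373]
[236 150  16  23 305] [531.413 345.05 ]
[ 460  173   52   57 1216] [574.523 571.719]
62 [464.931 359.864] 0.08381051
True
True
23.0333
```

The knob is at zero: the line lies at 0.084 rad against 0.089 for the box. Next is a wrist view of the two punnets.

```bash
python3 - <<'E'
from m import *
bot.move_gripper(88,20)
bot.move_ptp([505+82,-385,240],down(np.pi)); bot.pause(.2)
w=Cam("wrist"); np.save("pics/w3.npy",w.im); np.save("pics/w3M.npy",w.M); print(w.M[:3,3])
print(w.px([[578,-379,46],[435,-390,46]])); print(w.save("w3",[130,0,390,195]))
E
```

```text
[ 503.895 -384.646  398.451]
[[266.166 158.397]
 [256.702  28.632]]
3.076923076923077
```

View pics/w3.png

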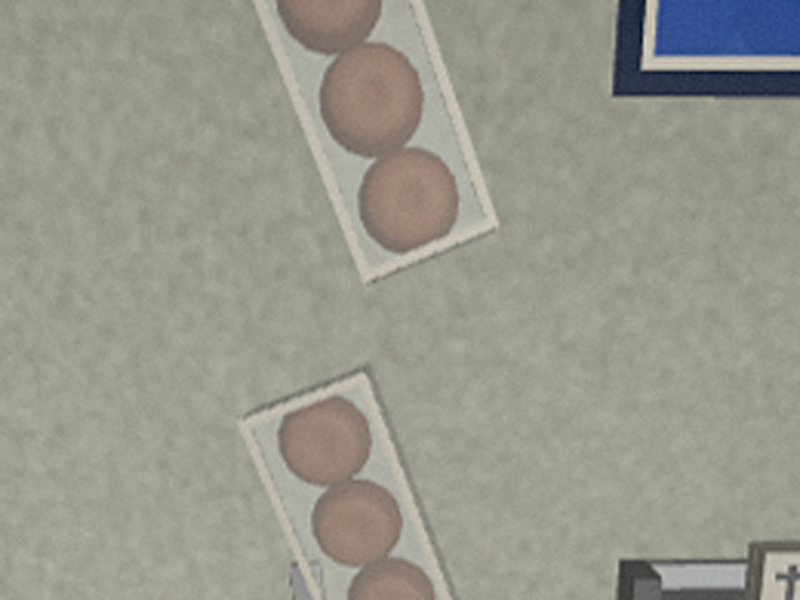

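```bash
python3 - <<'E'
from m import *
w=Saved("w3"); f=lambda x,y,z:w.pt([x/3.0769+130,y/3.0769],z)[0]
for n,c in {"p2":[(366,281),(497,226),(255,0),(420,0)],"p1":[(241,421),(367,370),(322,600),(455,600)]}.items():
    P=np.array([f(*p,46) for p in c])[:,:2]; e=P[1]-P[0]; d1=P[2]-P[0]; d2=P[3]-P[1]
    perp=np.array([-e[1],e[0]])/np.linalg.norm(e); perp*=np.sign(perp@d1)
    d=d1/np.linalg.norm(d1)+d2/np.linalg.norm(d2); d/=np.linalg.norm(d)
    print(n,"width",np.linalg.norm(e),"yaw short",np.arctan2(perp[1],perp[0]),"yaw long",np.arctan2(d[1],d[0]),"centre",(P[0]+P[1])/2+60*d)
print("mid balls",f(371,99,40),f(357,521,40))
bot.move_ptp([674-82,-30,240],down(0)); bot.pause(.2)
w=Cam("wrist"); np.save("pics/w4.npy",w.im); np.save("pics/w4M.npy",w.M); print(w.M[:3,3]); w.save("w4")
E
```

```text
p2 width 52.09256001433283 yaw short -2.763856256134281 yaw long -2.760741330901426 centre [ 434.183 -397.324]
p1 width 53.345265509315134 yaw short 0.37524779474385056 yaw long 0.3714903537542954 centre [ 597.713 -402.3  ]
mid balls [ 437.331 -396.884   40.   ] [ 593.377 -404.4     40.   ]
[674.497 -30.467 398.374]
```

View pics/w4.png

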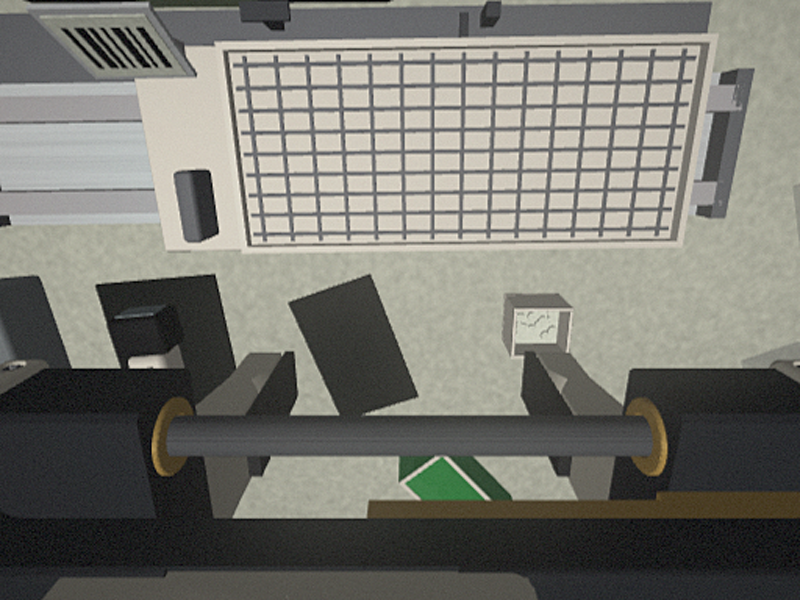

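View pics/top1.png

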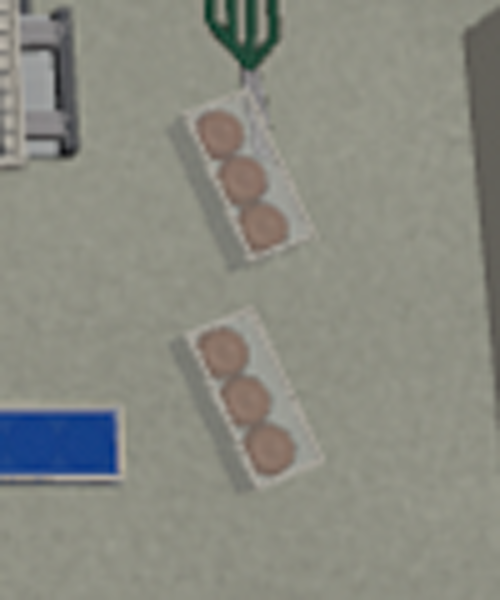

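w4 shows the tray rim corners at (216,42), (717,35), (684,246) and (243,250), the tab at (195,205), and the label at (115,45). The post is at (490,12), and the carrier's pointer is at (463,22). In top1 the scissor tip lies beside the upper punnet at (258,95), on its -y/+x side, so I'll grip high above it.

```bash
python3 - <<'E'
from m import *
w=Saved("w4"); f=lambda x,y,z:w.pt([x/1.5625,y/1.5625],z)[0]
C=np.array([f(*p,54) for p in [(216,42),(717,35),(684,246),(243,250)]]); print(C, "centre",C.mean(0))
print("len",np.linalg.norm(C[0]-C[1]),np.linalg.norm(C[2]-C[3]),"wid",np.linalg.norm(C[0]-C[3]),np.linalg.norm(C[1]-C[2]))
for a,b in ((1,0),(2,3)): d=C[b]-C[a]; print("y axis yaw",np.arctan2(-d[0],d[1]))
print("tab top",f(192,171,74),f(199,241,74),f(193,205,74)); print("pointer/post",f(463,14,34),f(490,5,34))
g=np.array([[60,40],[153,15],[192,72],[97,76]])
print("label",f(118,45,114))
np.save("pics/top1M.npy",np.linalg.inv(bot.get_calibration("top")["view"])); t=Saved("top1","top")
print("top p1,p2",t.pt([[247/5+330,178/5+150],[250/5+330,399/5+150]],42))
print("top corners z46", t.pt([[180/5+330,110/5+150],[245/5+330,88/5+150],[313/5+330,237/5+150],[250/5+330,262/5+150]],46))
E
```

```text
[[ 743.151   99.93    54.   ]
 [ 746.982 -238.184   54.   ]
 [ 602.561 -242.53    54.   ]
 [ 599.795   97.815   54.   ]] centre [673.122 -70.742  54.   ]
len 338.1357468525865 340.35669628602716 wid 143.37212247622588 144.48660208396532
y axis yaw 0.011330272810548823
y axis yaw 0.008128005673081399
tab top [659.752 119.331  74.   ] [610.802 121.461  74.   ] [636.547 122.036  74.   ]
pointer/post [764.519 -68.705  34.   ] [770.025 -87.419  34.   ]
label [729.753 132.261 114.   ]
top p1,p2 [[ 595.941 -404.171   42.   ]
 [ 433.527 -395.766   42.   ]]
top corners z46 [[ 646.3   -356.832   46.   ]
 [ 663.26  -405.806   46.   ]
 [ 551.165 -447.928   46.   ]
 [ 532.54  -400.963   46.   ]]
```

```bash
cat > pk.py <<'E'
from h import *
T=np.array([673.1,-70.7]); Y=0.0097
def tray(x,y): c,s=np.cos(Y),np.sin(Y); return T+[c*x-s*y,s*x+c*y]
def rep(tag):
    s=bot.read_state(); print(tag,f"t {s['t']:.1f} w {s['width']:.1f} ff {s['finger_force']:.1f}",s["tcp_pos"],s["contact_force"])
def pick(xy,a,z=18):
    bot.move_gripper(80,25); bot.move_ptp([*xy,130],down(a)); bot.line_to([*xy,z],120); bot.move_gripper(0,25); rep("grip")
    bot.line_to([*xy,z+20],60); rep("up"); bot.line_to([*xy,160],180); rep("lift")
def place(y,z=18):
    p=tray(0,y); a=-np.pi+Y; bot.move_ptp([*p,160],down(a)); rep("over"); bot.line_to([*p,44+z+12],150); bot.line_to([*p,44+z+1],30); rep("down")
    bot.move_gripper(68); bot.line_to([*p,180],180); rep("off")
E
python3 - <<'E'
from pk import *
w=Cam("top")
from m import Saved
v=Saved("w4"); print("post",v.pt([265/1.5625,5/1.5625],34))
pick([434.5,-397],-2.763); place(0.04)
E
```

```text
post [[770.199  70.162  34.   ]]
grip t 33.1 w 54.0 ff 25.0 [ 434.668 -397.127   18.307] [-0.173  0.868  2.853]
up t 33.6 w 53.9 ff 25.0 [ 434.675 -397.028   38.428] [-0.713 -0.258 -2.684]
lift t 34.4 w 54.0 ff 25.0 [ 433.772 -396.448  158.731] [-0.155 -0.07  -1.575]
over t 35.9 w 53.8 ff 25.0 [672.64  -71.542 159.695] [-0.262 -0.098 -0.192]
down t 37.1 w 53.8 ff 25.0 [673.074 -70.639  62.956] [-0.676  0.161 -1.994]
off t 38.5 w 68.1 ff 0.0 [672.339 -70.564 178.759] [-0.525 -0.207 -1.013]
```

```bash
python3 - <<'E'
from pk import *
o=np.load("pics/top1.npy"); t=Cam("top")
d=np.abs(t.im.astype(int)-o).max(2)[150:275,355:410]; print("changed p1:",(d[:60]>40).sum()," p2:",(d[60:]>40).sum())
if (d[:60]>40).sum()<25:
    pick([597,-402.8],0.373-np.pi); place(-110)
t=Cam("top"); np.save("pics/top2.npy",t.im); t.save("top2",[120,110,420,260])
E
```

```text
changed p1: 0  p2: 68
grip t 41.9 w 54.2 ff 25.0 [ 597.3   -403.024   18.455] [ 0.587 -0.445  2.776]
up t 42.4 w 53.8 ff 25.0 [ 597.172 -402.758   38.472] [-0.145 -0.043 -1.166]
lift t 43.2 w 53.7 ff 25.0 [ 596.261 -402.278  158.478] [-0.994 -0.171 -2.053]
over t 44.2 w 54.0 ff 25.0 [ 673.702 -180.934  159.002] [ 0.073 -0.279 -1.954]
down t 45.4 w 53.7 ff 25.0 [ 674.17  -180.642   62.976] [-0.76  -0.267 -1.895]
off t 46.8 w 68.1 ff 0.0 [ 673.427 -180.474  178.731] [-0.321 -0.496 -0.987]
```

View pics/top2.png

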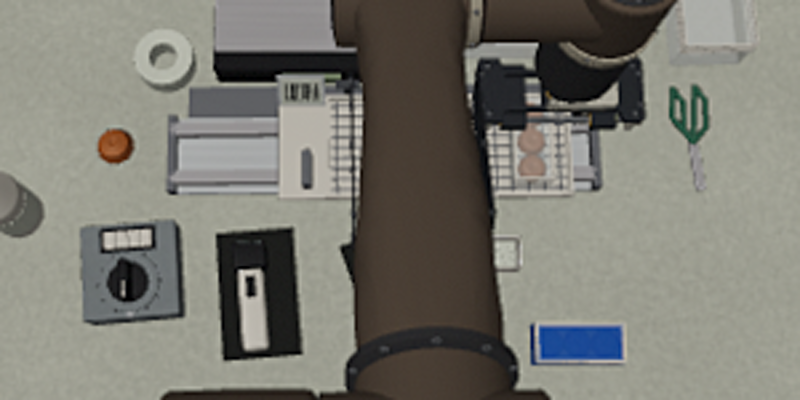

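```bash
python3 - <<'E'
from pk import *
a=-np.pi+Y; g=tray(-35,194); u=np.array([-np.sin(Y),np.cos(Y)])
bot.move_gripper(50,40); bot.move_ptp([*g,130],down(a)); bot.line_to([*g,54],100); rep("at"); bot.move_gripper(0,40); rep("grip")
g=bot.read_state()["tcp_pos"][:2]
for d in [4,60,120,126,130,133,136,138,140,142]:
    p=g+u*d; bot.line_to([*p,54],70 if d in(60,120) else 30); s=bot.read_state(); print(d,s["contact_force"],(s["tcp_pos"][:2]-g)@u,s["width"])
E
```

```text
at t 49.5 w 49.9 ff 2.9 [635.354 121.992  54.168] [-4.454 -1.751  5.914]
grip t 50.1 w 14.0 ff 40.0 [636.241 123.016  53.957] [-2.181  1.107  2.129]
4 [-2.557 -1.285  1.44 ] 4.01623256399404 13.55413114303032
60 [-4.327  1.852  2.151] 60.51966617518025 13.329913735303032
120 [-6.067  1.158  4.122] 120.2130320339727 13.492753321853138
126 [-6.53   1.2    3.026] 125.91169200552092 13.94204044844244
130 [-4.695 -7.773  4.371] 127.75452294038206 13.753511533053738
133 [-6.403 -2.26   3.864] 132.08603964544903 13.676732932870035
136 [-6.909  1.267  3.469] 136.04476783393903 13.90858942289617
138 [-6.226  1.6    4.427] 138.08504691151802 13.775238763764952
140 [-6.051  1.921  2.859] 140.1844404788903 13.673789733958964
142 [-6.14  -2.504  4.246] 141.24360402144 13.849350161435703
```

```bash
python3 - <<'E'
from pk import *
from m import Saved
s=bot.read_state(); bot.move_gripper(40); p=s["tcp_pos"]
bot.line_to([p[0],p[1],170],150)
bot.move_ptp([740-82,60,200],down(0)); bot.pause(.3)
w=Cam("wrist"); np.save("pics/w5.npy",w.im); np.save("pics/w5M.npy",w.M); print(w.M[:3,3]); print(w.save("w5",[60,0,460,220])); print(bot.read_state()["t"])
E
```

```text
[740.443  59.933 358.43 ]
2.0
59.1
```

View pics/w5.png

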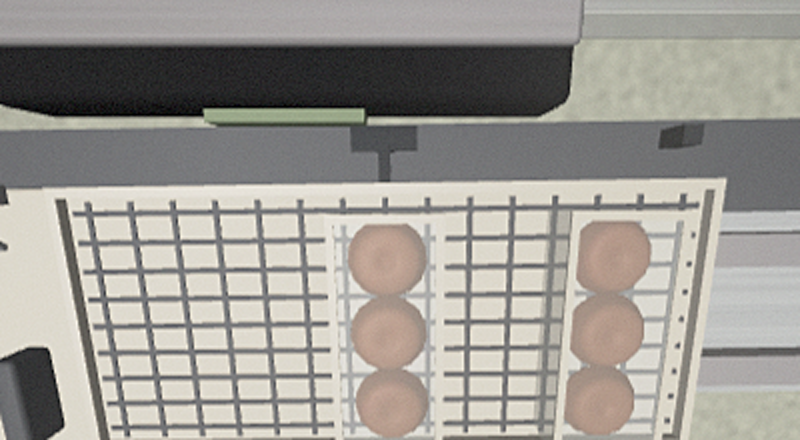

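The pointer (384,165) stands at the capped post (383,138), and both punnets lie flat inside the rim. Next is the scanner.

```bash
python3 - <<'E'
from pk import *
w=None
bot.move_gripper(70,30); bot.move_ptp([465+82,205,200],down(np.pi)); bot.pause(.3)
w=Cam("wrist"); np.save("pics/w6.npy",w.im); np.save("pics/w6M.npy",w.M); print(w.M[:3,3]); print(w.save("w6",[150,0,390,200])); print(bot.read_state()["t"])
E
```

```text
[463.581 204.836 358.443]
3.0
63.0667
```

View pics/w6.png

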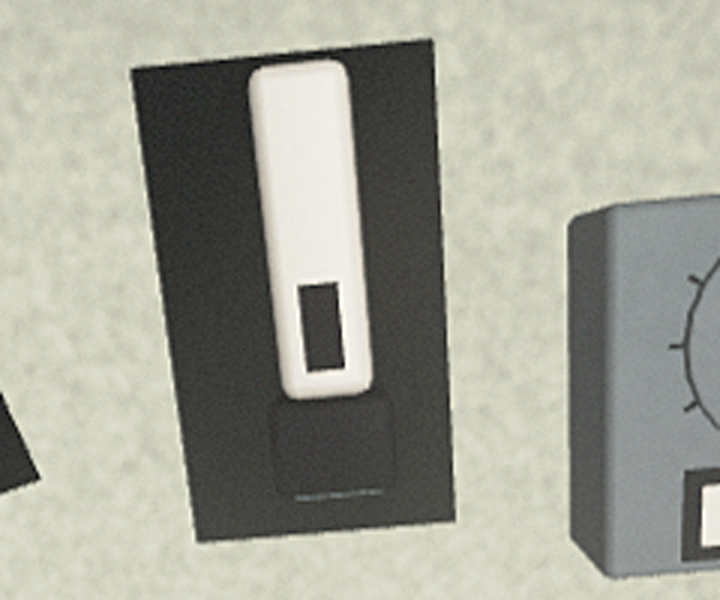

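```bash
python3 - <<'E'
from m import *
w=Saved("w6"); f=lambda x,y,z:w.pt([x/3+150,y/3],z)[0]
P=np.array([f(*p,4) for p in [(131,69),(432,39),(455,521),(197,542)]])[:,:2]
print("pad centre",P.mean(0),"len",np.linalg.norm(P[0]-P[3]),np.linalg.norm(P[1]-P[2]),"wid",np.linalg.norm(P[0]-P[1]),np.linalg.norm(P[2]-P[3]))
for i,j in ((0,3),(1,2)): d=P[j]-P[i]; print("yaw",np.arctan2(d[1],d[0]))
for i,j in ((0,1),(3,2)): d=P[j]-P[i]; print("yaw y",np.arctan2(-d[0],d[1]))
# scanner edges
L=[f(253,120,38),f(280,370,38)]; Rr=[f(350,120,38),f(371,370,38)]
for e in (L,Rr): d=e[1]-e[0]; print("edge yaw",np.arctan2(d[1],d[0]),e[0])
r=(f(250,61,38)+f(346,59,38))/2; h=(f(284,399,38)+f(372,396,38))/2; print("rear",r,"handle front",h,np.linalg.norm(r-h),np.arctan2(*(h-r)[1::-1]))
print("head front",f(341,494,38),"w",L[0]-Rr[0])
m=(w.im.min(2)>150).astype(np.uint8); m[:, :220]=0; m[:,285:]=0; m[140:]=0
n,_,st,ce=cv2.connectedComponentsWithStats(m)
E
```

```text
pad centre [473.161 193.106] len 178.69437356184307 179.08470257865227 wid 108.90441470694387 109.298620854471
yaw 0.08530619633811377
yaw 0.0875081702624828
yaw y 0.0874373080165969
yaw y 0.0838623756091199
edge yaw 0.09043301868654999 [411.039 177.647  38.   ]
edge yaw 0.09763965915889734 [411.05  209.857  38.   ]
rear [393.391 192.819  38.   ] handle front [502.211 202.291  38.   ] 109.23166384475056 0.0868286043140971
head front [538.149 207.094  38.   ] w [ -0.011 -32.21   -0.   ]
```

```bash
cat > sc.py <<'E'
from pk import *
S=np.array([466.1,199.4]); SY=0.089; L=np.array([730,271.5]); ZO=4
E
python3 - <<'E'
from sc import *
a=SY-np.pi
bot.move_gripper(70,35); bot.move_ptp([*S,90],down(a)); bot.line_to([*S,4+ZO],70); rep("at"); bot.move_gripper(0,35); rep("grip")
bot.line_to([*S,30],50); rep("up"); bot.line_to([*S,160],150); rep("lift")
bot.move_ptp([530,L[1],160],down(Y-np.pi)); bot.pause(.2); rep("hover")
w=Cam("wrist"); np.save("pics/w7.npy",w.im); np.save("pics/w7M.npy",w.M); w.save("w7")
E
```

```text
at t 65.2 w 69.5 ff 0.0 [466.374 199.64    8.421] [-1.006 -0.924  0.774]
grip t 65.9 w 34.1 ff 35.0 [466.07  199.335   8.036] [-0.675  0.919  2.492]
up t 66.5 w 33.8 ff 35.0 [466.115 199.474  30.245] [ 0.189 -0.86  -1.154]
lift t 67.5 w 33.6 ff 35.0 [465.488 198.991 158.978] [-0.118  0.193 -1.902]
hover t 68.2 w 34.1 ff 35.0 [529.457 270.831 159.748] [-0.536 -0.493 -1.892]
```

View pics/w7.png

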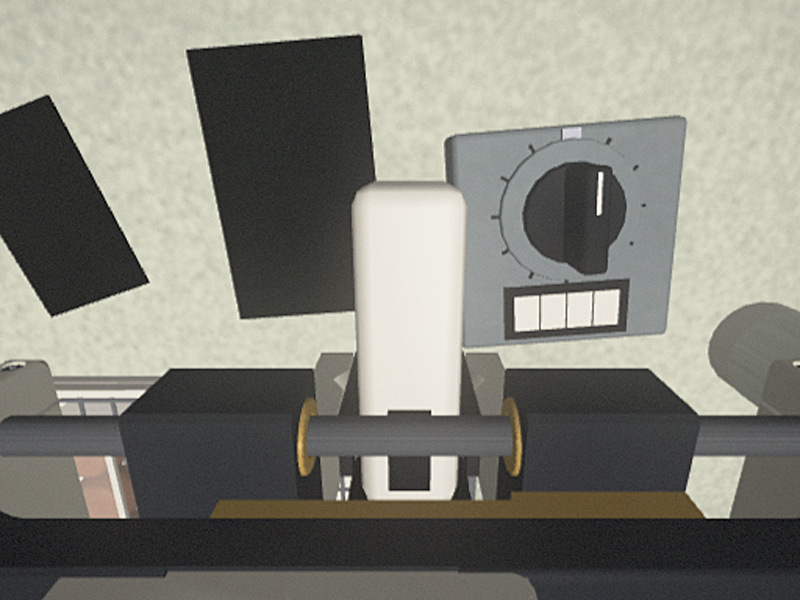

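The handle (410,330) sits straight and centred in the grip, and the knob still points at zero. Now the scan.

```bash
python3 - <<'E'
from sc import *
from m import Saved
w=Saved("w7"); print("rear top",w.pt([[356/1.5625,190/1.5625],[464/1.5625,188/1.5625]],159.7-ZO+34), "expect x",529.5-73)
p=L-[80+73,0]-np.array([0,0])
bot.line_to([p[0]-30,p[1],96+ZO],100); bot.line_to([p[0],p[1],96+ZO],50); rep("scan")
for i in range(4): bot.pause(0.8); rep("hold")
s=Cam("scene"); np.save("pics/s8.npy",s.im); np.save("pics/s8M.npy",s.M)
u=s.px([[*L,114]])[0]; print(u); c=[int(u[0]-75),int(u[1]-56),int(u[0]+75),int(u[1]+56)]; print(c,s.save("s8",c))
E
```

```text
rear top [[456.994 255.391 189.7  ]
 [456.176 285.295 189.7  ]] expect x 456.5
scan t 69.8 w 33.6 ff 35.0 [576.874 271.294  99.72 ] [-0.137  0.087 -1.9  ]
hold t 70.5 w 33.5 ff 35.0 [576.979 271.496 100.001] [-0.178  0.135 -1.833]
hold t 71.3 w 33.5 ff 35.0 [577.015 271.51  100.033] [ 1.422  0.516 -1.12 ]
hold t 72.2 w 33.8 ff 35.0 [577.018 271.51   99.995] [ 0.293  0.099 -1.97 ]
hold t 73.0 w 33.7 ff 35.0 [577.016 271.491 100.008] [ 0.055  0.076 -1.83 ]
[309.913 261.21 ]
[234, 205, 384, 317] 5.333333333333333
```

View pics/s8.png

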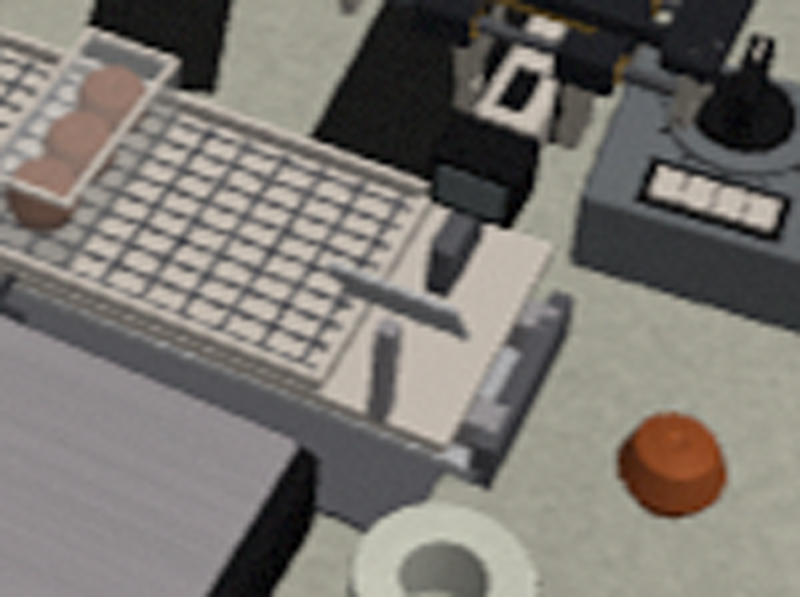

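```bash
python3 - <<'E'
from sc import *
from m import Saved
w=Saved("s8","scene"); k=5.3333
print("nose expected crop px",(w.px([[650,271.5,114]])[0]-[234,205])*k)
print("plate top edge",w.pt([[330/k+234,264/k+205],[466/k+234,333/k+205]],136.5))
print("window pt", w.pt([470/k+234,193/k+205],114))
# tray corners from scene: deck corner etc.
E
```

```text
nose expected crop px [472.127 189.5  ]
plate top edge [[745.718 239.571 136.5  ]
 [753.995 309.683 136.5  ]]
window pt [[652.652 271.503 114.   ]]
```

```bash
python3 - <<'E'
from sc import *
bot.line_to([577,273,101],20)
for i in range(3): bot.pause(1.0); rep("hold")
bot.line_to([540,273,110],80); bot.line_to([530,273,160],150); rep("back")
P=[473.2,193.1]
bot.move_ptp([*P,120],down(0.086-np.pi)); bot.line_to([*P,25],120); bot.line_to([*P,8.5],25); rep("down")
bot.move_gripper(60); rep("open"); bot.line_to([*P,150],120)
bot.move_ptp([473+82,200,210],down(np.pi)); bot.pause(.3)
w=Cam("wrist"); np.save("pics/w9.npy",w.im); np.save("pics/w9M.npy",w.M); w.save("w9",[120,0,400,210]); 
bot.move_joints([1.616,.359,.012,0,-1.224,-.288]); t=Cam("top"); t.save("top9",[70,60,450,280]); rep("end")
E
```

```text
hold t 74.2 w 33.8 ff 35.0 [576.996 273.006 101.004] [-0.014 -0.381 -1.907]
hold t 75.2 w 33.9 ff 35.0 [576.991 272.985 100.998] [-0.672  0.271 -1.68 ]
hold t 76.2 w 33.7 ff 35.0 [576.998 273.014 101.011] [ 0.236  0.93  -1.149]
back t 77.4 w 33.8 ff 35.0 [529.983 273.012 159.645] [ 0.265  0.309 -2.223]
down t 79.6 w 34.1 ff 35.0 [473.249 193.145   8.455] [-0.019 -0.242 -1.162]
open t 80.3 w 59.9 ff 0.0 [473.226 193.1     8.525] [ 0.359 -0.376  0.105]
end t 84.7 w 59.9 ff 0.0 [163.139 654.946 226.381] [-0.593  0.236  0.619]
```

View pics/w9.png

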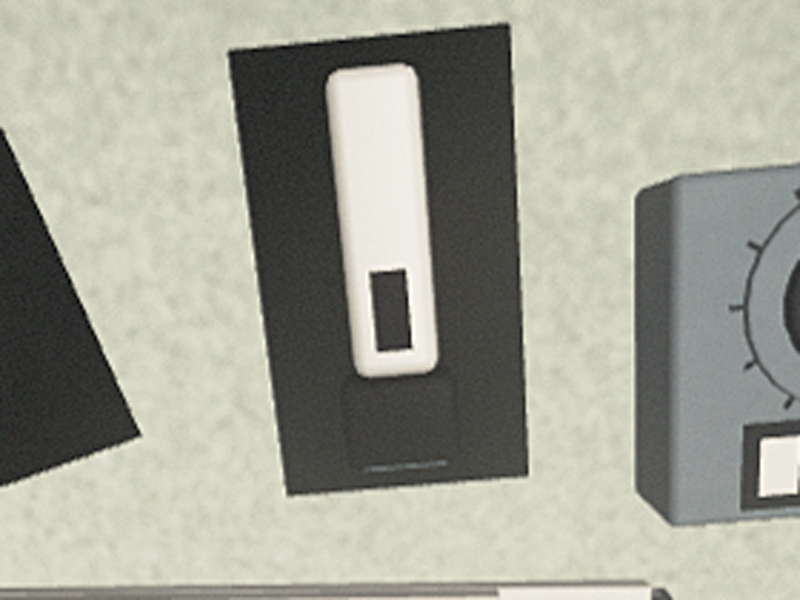

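View pics/top9.png

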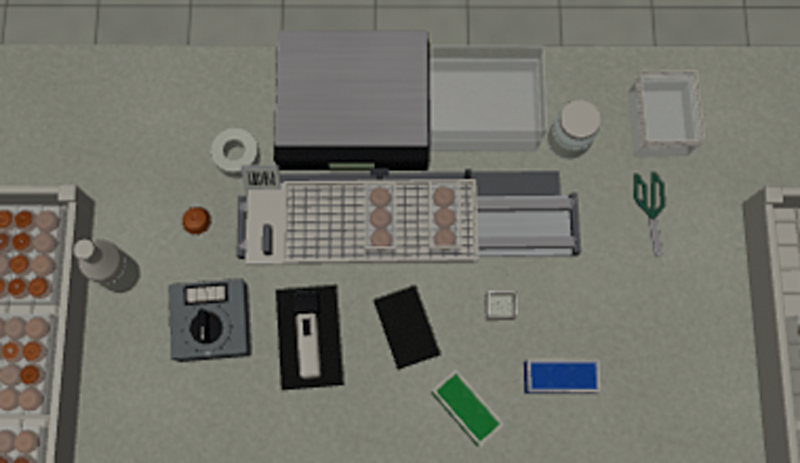

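The scanner lies flat along the pad, centred on it (w9 at (385,260)). Both punnets are in the tray, the pointer is at the post (top9 at (380,173)), and the bystanders haven't moved. Handing in.

```bash
python3 -c "
from plant import bot
print(bot.close_job())"
```

```text
the job is handed in; nothing more can be done
None
```

The job is handed in (no verdict was returned): the counter is at zero, both punnets lie flat in the tray, the carrier is at the checking station with its pointer at the post, the plate was scanned for over two seconds from about 8 cm, and the scanner is back flat on its pad.

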